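Close the refilled tablet dispenser and hold its cap home

ROBOT

A 6-joint arm with a two-finger parallel gripper is mounted at the origin on the work surface. World frame = base frame: x ahead of the robot, y to its left, z up, the work surface at z = 0. Lengths are in mm, angles in rad, forces in N, time in s.
With the tool pointing down it reaches from about 350 to 975 mm from the base axis. Payload 7.1 kg.
Tool frame: the origin (TCP) lies midway between the tips of the shut fingers; the grasp point (between the pads) lies 19 mm behind it; z points along the fingers, y is the line along which they close (so a half turn about z gives the same grasp; the last joint's range is limited). The gripper opens to 88 mm and grips with 3 to 60 N. Pads are 20 mm wide; open, the fingers measure 115 mm over their backs; the gripper's body (75 mm by 178 mm) begins 61 mm behind the grasp point.
Start: joints at [-1.298, 0.423, 1.63, -0, 1.089, -0.019], TCP at [179.816, -598.557, 222.675] pointing down, gripper open.
Joint ranges: [-3, 3], [-0.9, 2.11], [0.09, 2.58], [-1.31, 4.45], [0.11, 2.69], [-2.54, 2.54]. Speed limits (rad/s): [2.39, 2.39, 3.01, 3.14, 3.14, 3.14].

INTERFACE

Orientations are given as a unit quaternion [x, y, z, w].
In Python, from workcell import observe, vision, bot, masks_of gives the robot as it stands.
- The arm moves only by the tool arm_command, never from a script. Its argument "targets" is a list of rows, each an object with "jaw": the opening, from -1 (shut) to 1 (fully open); "dp": the shift along the tool's x, y, z in cm, a list of three; "yaw": the turn about the tool's z in rad. In form: [{"jaw": jaw, "dp": [tx, ty, tz], "yaw": yaw}, ...]. A call has 1 to 20 rows; each row shifts and turns the commanded pose from where the row before left it, along the tool's axes as they then stand; what a row does not reach is not made up. A row lasts 1/12 s, in which the tool goes at most 41.7 mm and 7.16 degrees, less where a joint would pass 70% of its speed; a pose out of reach is approached as far as the arm can. A call is refused whole if a number of a shift passes 4.17 or a number of a turn 0.125, either way. A call with a gripper value outside its range is refused whole. The fingers move at their own pace and stop on an object; "newtons" is the grip in N (left out, the last holds). Time passes only in rows, so rows that do not move let the fingers close. It gives the time, the measured TCP pose, the force, the opening and the grip force at its end, in the units of the state.
- observe(): the state, without advancing time (a new reading comes with each control period).
- vision.capture(name): name is "side" or "top" or "wrist"; returns (picture, depth): 420x560x3 uint8, blue, green, red; 420x560 float32, mm along the optical axis (not along the pixel's ray), 0 where there is no reading.
- vision.calibration(name): a dict with "fx", "fy", "cx", "cy" (pixels), "extrinsics" (4x4, takes a point from world to camera coordinates). Camera axes: x right, y down, z forward; pixel columns grow to the right and rows downward; lengths in mm; the calibration is good to about 2 mm. A picture is of the moment at which its call begins: read the wrist's pose just before it. calibration takes no time and is no camera call; for the wrist camera it gives the pose at the moment of the call.
- bot.sign_off(): hands the job in; it is judged then, once.
Trained networks look in the newest picture that a camera, given by its name, has taken for a name from the list of things; names that differ only in an ending like _2 or _b are one class to them, and where a whole thing is asked for, a point or a joint stands for the part that bears it (a point fixed in the world has none). Each returns a list of dicts, best first, with "conf" (0 to 1); they miss things now and then, are a little off and sometimes report something else, mostly with a low value. They report only what shows in the picture. A call takes as long as a camera call. They do not tell look-alikes from the thing itself.
- masks_of(camera, target): "region" (420x560 bool, what is visible of it) and "uv" ([column, row] in pixels, amid what is visible of it).
The state is a dict: "clock": time; "joint_pos": joint angles; "joint_vel": joint speeds; "joint_efforts": joint torques, N m; "tcp_pos": TCP position; "orientation": TCP orientation; "wrist_force": force on the tool from outside, world axes, zero at the start; "ft_torque": the same for the moment, N m; "finger_gap": finger opening in mm; "finger_force": force on a finger pad.
Only numpy, scipy, OpenCV 4.12 (cv2) and the standard library are available. Lean on these libraries where they do the work, as an engineer would, in place of code of your own. Each camera call takes 0.05 s, during which the arm holds its last target. There are 200 camera calls.

TASK

Close up the refilled laundry-tablet dispenser. First, before the cap goes on, swing its sprung advance lever all the way to the stop and let it spring back; then put the knobbed snap cap over the stud in the middle of the drum and press until it clicks, and keep pressing past the click until the cap sits fully home with its seal squeezed down. Finish while still holding the cap pressed home with the gripper (do not let go), and leave the other things on the table where they are.

Things in the scene. Friction and masses are not known exactly. Their poses are not given: they have to be found in the camera images.
- dispenser: White round drum, fixed to the table: 150 mm across, flat top (deck) 80 mm above the table, on a grey foot 170 mm across. Upright steel stud in the middle of the deck, lever at the side, six tablet pockets. Origin: centre of the underside, on the stud's axis; z up. At lever = 0 the lever points 110 degrees counter-clockwise (from above) from the x axis.
- stud_base (a point): Where the stud's axis meets the deck, 80 mm above the table. The black seal ring lies around it.
- stud_top (a point): Top of the stud, 32 mm above the deck. The stud is 24 mm across, its top 8 mm tapers to 12 mm; four sprung bumps stick out of it about 18 mm above the deck and make the click.
- lever (a joint): Advance lever of the dispenser, turning about the stud's vertical axis; 0 = rest, 0.8 rad = at its stop; grows clockwise seen from above. A spring drives it back: 1.3 N at the post at rest, about 4 N at the stop.
- lever_post (a point): Centre of the top of the lever's upright post, the part to push: 14 mm across, 115 mm from the stud's axis, top 105 mm above the table, standing on a flat arm whose top is 58 mm above the table. The gap between post and drum is 33 mm.
- seal (a joint): How far the black seal ring (48 mm across) around the stud's foot is pressed down, m. 0 = free, its top 9 mm above the deck; about 0.005 when the cap is fully home. It pushes back with 3 N at first and 10 N at 5 mm, and lifts the snapped cap back up when the push ends.
- cap: White plastic snap cap, about 80 g, 58 mm high, loose, standing on its open end. Hollow skirt 48 mm across, 33 mm high, mouth 26 mm across; above it a solid round knob 32 mm across (34 to 58 mm up) to grip, with an 8 mm shoulder around it. Origin: centre of the open underside; z up, to the knob.
- cap_top (a point): Centre of the knob's flat top, 58 mm above the cap's underside. Going on, the cap meets the bumps when its underside is 24 mm above the deck (push rises to about 10 N near 19 mm), snaps on between 17 and 11 mm with a clear drop of force, reaches the seal at 9 mm and is fully home, stopped by the stud's top, at 4 mm (this point then 62 mm above the deck). A final push of 15 to 24 N is right.
- jar_lid: White flat lid, 72 mm across and 14 mm high, lying on the table; belongs to something else, leave alone. Origin: centre of the underside.
- scoop: White open measuring cup, 60 mm across the mouth, 45 mm high; leave alone. Origin: centre of the underside.
- brush: Stain brush about 200 mm long lying behind the dispenser; leave alone. Origin near its middle, underside.
- tub: White tub, 90 mm across, 110 mm high; leave alone. Origin: centre of the underside.
There are look-alikes about, which are no part of the job. Leave any yellow look-alike of the dispenser alone. What is shaped like the cap but brown is not meant.

How it is judged:
By the outcome, as a careful person would: the job done as asked, in the order asked, and still so for the second after the job is handed in, while the arm keeps its last pose, push and grip.
It also fails if it takes over 64 s, if anything falls off the work surface, if the arm or the gripper's body presses on something with over 40 N, if the wrist force passes 120 N, or if a joint passes its speed limit or range.

## Working session

There is one attempt and no reset: what is moved stays moved. The work goes in short steps, Python scripts to look and compute and a tool call to move; the robot and the scene stay as the last step left them, time stands still between calls to the robot, and variables do not carry over. Pictures are saved under pics/ and viewed, at most 10 in all, crops included, and the job is handed in when it is done.

Besides the shell and the picture viewer there is one more tool, called by a JSON object that holds its "name" and its "arguments". arm_command: Moves the arm, as the interface text tells. Its arguments: {"type":"object","properties":{"targets":{"type":"array"},"newtons":{"type":"number"}},"required":["targets"]}

```bash
mkdir -p pics; cat > h.py <<'E'
import numpy as np, cv2
from workcell import observe, vision, bot, masks_of
def pts(cam,d,mask=None):
    c=vision.calibration(cam); v,u=np.nonzero((d>0) if mask is None else ((d>0)&mask))
    z=d[v,u]; P=np.stack([(u-c['cx'])/c['fx']*z,(v-c['cy'])/c['fy']*z,z,np.ones_like(z)])
    return (np.linalg.inv(c['extrinsics'])@P)[:3].T
E
python3 - <<'E'
from h import *
s=observe(); print(s)
ims={}
for c in ['top','side']:
    im,d=vision.capture(c); np.save(f'{c}_d.npy',d); cv2.imwrite(f'pics/{c}0.png',im)
    print(c,vision.calibration(c)['extrinsics'].round(2).tolist())
    for n in ['dispenser','cap','lever_post']:
        for r in masks_of(c,n):
            p=pts(c,d,r['region']); 
            print(c,n,round(r['conf'],2),np.round(r['uv']),r['region'].sum(), np.percentile(p,[2,50,98],axis=0).round().tolist() if len(p) else '', im[r['region']].mean(0).round())
print(observe()['clock'])
E
```

```text
{'clock': 0.0, 'joint_pos': array([-1.29800140e+00,  4.23853074e-01,  1.63071686e+00, -7.14218845e-06,
        1.08857722e+00, -1.89885743e-02]), 'joint_vel': array([ 0.00079676,  0.00209485, -0.00141734, -0.00035868,  0.00036444,
       -0.00169553]), 'joint_efforts': array([ 1.92172593e-03, -5.44623470e+01, -2.73670703e+01,  6.45478070e-02,
        2.27232609e-02, -1.41718529e-04]), 'tcp_pos': array([ 179.66401553, -598.0248983 ,  221.88350347]), 'orientation': array([ 9.89376122e-01,  1.45376360e-01, -1.01508192e-04, -7.70600145e-04]), 'wrist_force': array([ 1.11823798, -0.49178162,  0.15897166]), 'ft_torque': array([-0.0157869 ,  0.03857074, -0.01655579]), 'finger_force': 0.0, 'finger_gap': 87.91873865889833}
top [[0.03, -1.0, 0.0, -37.8], [-1.0, -0.03, -0.08, 507.37], [0.08, 0.0, -1.0, 1352.44], [0.0, 0.0, 0.0, 1.0]]
top dispenser 0.71 [147. 305.] 3875 [[203.0, 211.0, 4.0], [274.0, 279.0, 80.0], [348.0, 395.0, 106.0]] [ 29. 140. 167.]
top dispenser 0.63 [383. 220.] 328 [[472.0, -336.0, -2.0], [493.0, -300.0, 36.0], [516.0, -282.0, 62.0]] [189. 202. 211.]
top dispenser 0.57 [227.
[... 823 characters left out ...]
.63 [281. 196.] 3410 [[484.0, 15.0, 1.0], [553.0, 52.0, 69.0], [631.0, 208.0, 103.0]] [142. 150. 159.]
side cap 0.97 [277. 326.] 923 [[473.0, -331.0, -0.0], [495.0, -320.0, 33.0], [524.0, -282.0, 59.0]] [175. 187. 201.]
side cap 0.76 [262. 374.] 1104 [[434.0, -419.0, 0.0], [455.0, -408.0, 34.0], [478.0, -381.0, 59.0]] [ 25.  57. 101.]
side lever_post 0.66 [367. 219.] 771 [[678.0, -18.0, 6.0], [754.0, -5.0, 17.0], [861.0, 25.0, 22.0]] [120. 144. 162.]
side lever_post 0.57 [274. 156.] 61 [[552.0, 203.0, 63.0], [557.0, 206.0, 83.0], [563.0, 210.0, 105.0]] [102. 106. 111.]
side lever_post 0.55 [166. 134.] 63 [[249.0, 390.0, 65.0], [256.0, 396.0, 87.0], [261.0, 402.0, 106.0]] [  4. 104. 130.]
0.4
```

View pics/top0.png

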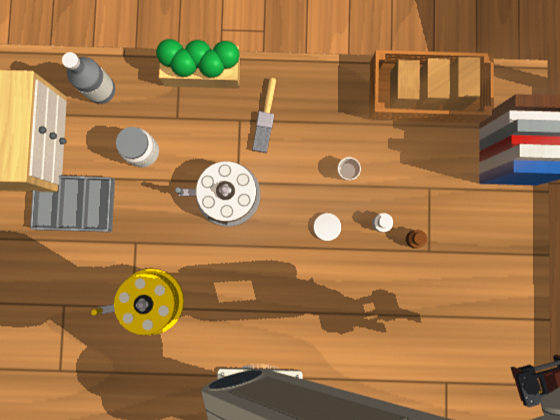

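View pics/side0.png

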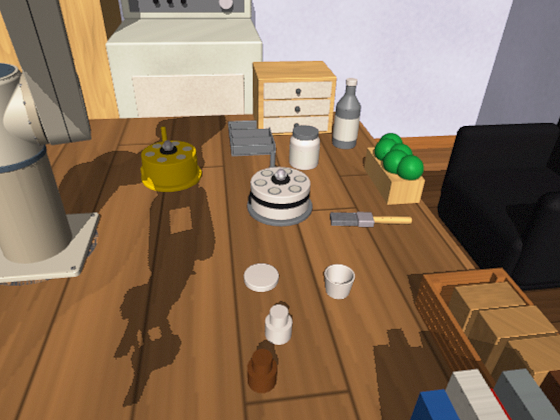

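```bash
python3 - <<'E'
from h import *
from scipy.optimize import least_squares
def circ(p):
    c0=p.mean(0); r=least_squares(lambda x:np.hypot(*(p-x[:2]).T)-x[2],[*c0,20],loss='soft_l1').x; return r.round(1)
for c in ['top','side']:
    d=np.load(c+'_d.npy'); P=pts(c,d)
    def box(x,y,r,z0,z1): 
        return P[(np.hypot(P[:,0]-x,P[:,1]-y)<r)&(P[:,2]>z0)&(P[:,2]<z1)]
    q=box(495,-306,45,54,70); print(c,'captop',len(q),((q.min(0)+q.max(0))/2).round(1),q.mean(0).round(1),np.ptp(q,0).round())
    q=box(495,-306,45,5,52); print('cap body circ',circ(q[:,:2]),len(q))
    q=box(551,94,90,76,84); print('deck',len(q),((q.min(0)+q.max(0))/2).round(1),q.mean(0).round(1),np.ptp(q,0).round())
    q=box(551,94,90,10,74); print('drum circ',len(q),circ(q[:,:2]) if len(q)>10 else '')
    q=box(551,94,30,106,120); print('stud',len(q),q.mean(0).round(1) if len(q) else '',np.ptp(q,0).round() if len(q) else '')
    q=box(556,205,25,98,112); print('post',len(q),q.mean(0).round(1),np.ptp(q,0).round())
E
```

```text
top captop 113 [ 493.7 -305.    60.1] [ 493.7 -305.3   58.5] [31. 30. 12.]
cap body circ [ 494.2 -305.8   21.7] 200
deck 2116 [556.9  98.6  80. ] [556.4  98.5  80.3] [149. 148.   8.]
drum circ 467 [560.2 100.9  80.3]
stud 51 [557.7  98.4 110.6] [22. 27. 11.]
post 28 [552.7 212.7 104.7] [12. 14. 12.]
side captop 224 [ 495.9 -306.7   57.5] [ 495.6 -308.3   58. ] [31. 32.  6.]
cap body circ [ 495.8 -308.4   21.1] 579
deck 1254 [559.8  96.8  80. ] [558.2  84.4  80.5] [147. 152.   8.]
drum circ 1495 [560.3  98.2  75.9]
stud 36 [559.6  93.1 109.7] [20. 17.  7.]
post 20 [556.5 207.7 103.3] [12. 13.  8.]
```

The top view shows the white dispenser at about (226,190), its lever post at (180,191), the white cap at (384,220) and its brown twin at (416,238). The yellow dispenser is at (146,303). The side view agrees, and heights match the text (58, 80 and 105 mm). Next I turn tool x to world +y and move towards the cap for a wrist look.

{"name": "arm_command", "arguments": {"targets": [{"jaw":-1,"dp":[0,0,0],"yaw":-0.1163},{"jaw":-1,"dp":[0,0,0],"yaw":-0.1163},{"jaw":-1,"dp":[0,0,0],"yaw":-0.1163},{"jaw":-1,"dp":[0,0,0],"yaw":-0.1163},{"jaw":-1,"dp":[0,0,0],"yaw":-0.1163},{"jaw":-1,"dp":[0,0,0],"yaw":-0.1163},{"jaw":-1,"dp":[0,0,0],"yaw":-0.1163},{"jaw":-1,"dp":[0,0,0],"yaw":-0.1163},{"jaw":-1,"dp":[0,0,0],"yaw":-0.1163},{"jaw":-1,"dp":[0,0,0],"yaw":-0.1163},{"jaw":-1,"dp":[0,0,0],"yaw":-0.1163},{"jaw":-1,"dp":[2.7,2.9,0],"yaw":0},{"jaw":-1,"dp":[2.7,2.9,0],"yaw":0},{"jaw":-1,"dp":[2.7,2.9,0],"yaw":0},{"jaw":-1,"dp":[2.7,2.9,0],"yaw":0},{"jaw":-1,"dp":[2.7,2.9,0],"yaw":0},{"jaw":-1,"dp":[2.7,2.9,0],"yaw":0},{"jaw":-1,"dp":[2.7,2.9,0],"yaw":0},{"jaw":-1,"dp":[2.7,2.9,0],"yaw":0},{"jaw":-1,"dp":[2.7,2.9,0],"yaw":0}]}}

```text
clock: 2.07
tcp_pos: [442.0, -354.0, 222.9]
orientation: [0.707, 0.707, 0.0, 0.0]
wrist_force: [0.1, -0.4, -0.3]
finger_gap: -0.1
finger_force: 0.0
```

```bash
python3 - <<'E'
from h import *
s=observe(); print(s['clock'],s['tcp_pos'].round(1),s['orientation'].round(3),s['joint_pos'].round(2),s['finger_gap'])
c=vision.calibration('wrist'); E=np.linalg.inv(c['extrinsics']); print(E.round(2).tolist(),c['fx'],c['cx'],c['cy'])
q=c['extrinsics']@[495,-306,58,1]; print('cap px',c['fx']*q[0]/q[2]+c['cx'],c['fy']*q[1]/q[2]+c['cy'])
E
```

```text
2.0667 [ 442.  -354.   222.9] [0.707 0.707 0.    0.   ] [-0.7   0.34  1.76  0.    1.04 -0.7 ] -0.10285340607779951
[[1.0, 0.0, 0.0, 441.65], [0.0, -0.96, -0.29, -273.98], [0.0, 0.29, -0.96, 384.79], [0.0, 0.0, 0.0, 1.0]] 290.061625512657 282.68968283671046 209.22499703422966
cap px 330.25790784890194 150.39135898779207
```

```bash
cat >> h.py <<'E'
def near(P,x,y,r,z0,z1): return P[(np.hypot(P[:,0]-x,P[:,1]-y)<r)&(P[:,2]>z0)&(P[:,2]<z1)]
def rep(n,q): print(n,len(q),'mid',((q.min(0)+q.max(0))/2).round(1),'mean',q.mean(0).round(1),'ext',np.ptp(q,0).round(1),'med',np.median(q,0).round(1)) if len(q) else print(n,0)
E
python3 - <<'E'
from h import *
im,d=vision.capture('wrist'); cv2.imwrite('pics/w1.png',im)
P=pts('wrist',d)
rep('cap top',near(P,495,-306,40,54,64)); rep('shoulder',near(P,495,-306,40,28,38)); rep('table',near(P,495,-306,70,-6,6))
for r in masks_of('wrist','cap'): print(r['conf'],r['uv'],im[r['region']].mean(0).round())
E
```

```text
cap top 658 mid [ 498.9 -302.5   57.2] mean [ 498.8 -302.3   58.3] ext [31.4 30.8  6.4] med [ 498.8 -302.2   58.3]
shoulder 576 mid [ 499.  -302.8   32.6] mean [ 495.1 -299.6   33.7] ext [47.7 47.   9.1] med [ 491.9 -296.4   33.7]
table 7883 mid [ 495.  -306.     1.4] mean [ 4.936e+02 -3.030e+02  4.000e-01] ext [139.5 139.9   8.5] med [ 4.905e+02 -3.012e+02  4.000e-01]
0.96 [326.0, 146.9] [228. 235. 238.]
0.74 [294.9, 216.3] [ 54.  85. 127.]
```

{"name": "arm_command", "arguments": {"targets": [{"jaw":-1,"dp":[3.65,0.6,0],"yaw":0},{"jaw":-1,"dp":[3.65,0.6,0],"yaw":0},{"jaw":-1,"dp":[3.65,0.6,0],"yaw":0},{"jaw":-1,"dp":[3.65,0.6,0],"yaw":0},{"jaw":-1,"dp":[3.65,0.6,0],"yaw":0},{"jaw":-1,"dp":[3.65,0.6,0],"yaw":0},{"jaw":-1,"dp":[3.65,0.6,0],"yaw":0},{"jaw":-1,"dp":[3.65,0.6,0],"yaw":0},{"jaw":-1,"dp":[3.65,0.6,0],"yaw":0},{"jaw":-1,"dp":[3.65,0.6,0],"yaw":0},{"jaw":-1,"dp":[3.65,0.6,0],"yaw":0},{"jaw":-1,"dp":[3.65,0.6,0],"yaw":0},{"jaw":-1,"dp":[3.65,0.6,0],"yaw":0},{"jaw":-1,"dp":[0,0,0],"yaw":0}]}}

```text
clock: 3.33
tcp_pos: [519.8, 123.3, 223.0]
orientation: [0.706, 0.708, 0.001, 0.0]
wrist_force: [-0.8, -1.1, 0.7]
finger_gap: 0.6
finger_force: 0.0
```

```bash
python3 - <<'E'
from h import *
s=observe(); print(s['clock'],s['tcp_pos'].round(1))
im,d=vision.capture('wrist'); cv2.imwrite('pics/w2.png',im)
P=pts('wrist',d)
rep('stud top',near(P,558,97,20,109,116));rep('stud',near(P,558,97,25,102,116)); rep('deck',near(P,558,97,90,76,84)); rep('ring',near(P,558,97,40,86,92))
rep('post',near(P,554,210,30,100,110)); rep('arm',near(P,554,210,50,52,63))
for n in ['lever_post','dispenser']:
  for r in masks_of('wrist',n): print(n,r['conf'],r['uv'])
c=vision.calibration('wrist')
for p in [[558,97,112,1],[554,210,105,1]]:
  q=c['extrinsics']@p; print('px',c['fx']*q[0]/q[2]+c['cx'],c['fy']*q[1]/q[2]+c['cy'])
E
```

```text
3.3333 [519.8 123.3 223. ]
stud top 181 mid [557.2  95.1 111.1] mean [556.9  95.7 111.1] ext [16.2 16.5  4.3] med [556.9  95.6 111.4]
stud 461 mid [556.6  94.5 107.6] mean [556.4  96.7 107.6] ext [28.  27.9 11.2] med [556.3  97.1 107.4]
deck 10692 mid [556.9  95.   80. ] mean [559.7 105.   80.1] ext [148.2 147.1   7.9] med [562.8 110.1  80. ]
ring 855 mid [557.3  94.7  88.6] mean [556.   98.3  88.8] ext [46.9 47.3  5. ] med [554.  101.6  88.8]
post 188 mid [553.  209.7 103.9] mean [552.5 209.5 104.2] ext [13.9 13.1  6.3] med [552.5 209.3 104.3]
arm 641 mid [554.9 190.5  57.5] mean [552.8 186.6  57.1] ext [46.3 50.4 10.9] med [552.4 186.7  57. ]
lever_post 0.7 [315.7, 125.2]
dispenser 0.94 [73.2, 55.1]
dispenser 0.8 [320.2, 203.6]
px 322.16663205167964 226.2907899951321
px 321.904466637828 106.92136859066026
```

View pics/w2.png

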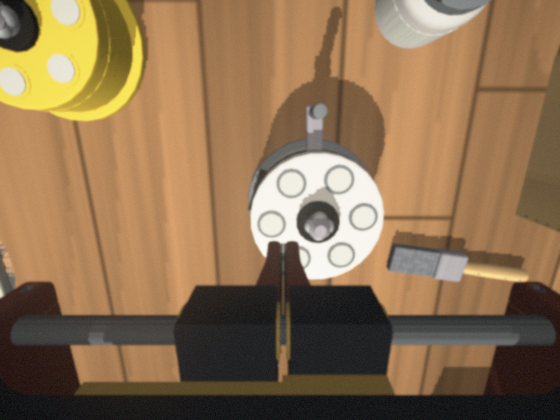

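The wrist view shows the stud at (319,222), the lever post at (317,110), the brush to the right and the tub at the top. That gives stud ≈ (557,95), post ≈ (553,209.5) and cap ≈ (499,-302.5), with heights of 111, 104 and 58 mm as expected. Next I lower the shut fingers beside the post.

{"name": "arm_command", "arguments": {"targets": [{"jaw":-1,"dp":[4.1,0,0],"yaw":0},{"jaw":-1,"dp":[4.1,0,0],"yaw":0},{"jaw":-1,"dp":[0.4,0,1],"yaw":0},{"jaw":-1,"dp":[0,0,3.5],"yaw":0},{"jaw":-1,"dp":[0,0,3.5],"yaw":0},{"jaw":-1,"dp":[0,0,3.5],"yaw":0},{"jaw":-1,"dp":[0,0,3.5],"yaw":0},{"jaw":-1,"dp":[0,0,0],"yaw":0},{"jaw":-1,"dp":[0,0.5,0],"yaw":0},{"jaw":-1,"dp":[0,0.5,0],"yaw":0},{"jaw":-1,"dp":[0,0.0,0],"yaw":0}]}}

```text
clock: 4.4
tcp_pos: [531.8, 205.1, 75.3]
orientation: [0.707, 0.707, 0.002, 0.001]
wrist_force: [0.9, -0.1, 0.5]
finger_gap: 0.3
finger_force: 0.0
```

{"name": "arm_command", "arguments": {"targets": [{"jaw":-1,"dp":[0.3,0.4,0],"yaw":0},{"jaw":-1,"dp":[0.08,0.58,0],"yaw":0.05},{"jaw":-1,"dp":[0.08,0.58,0],"yaw":0.05},{"jaw":-1,"dp":[0.08,0.58,0],"yaw":0.05},{"jaw":-1,"dp":[0.08,0.58,0],"yaw":0.05},{"jaw":-1,"dp":[0,0,0],"yaw":0}]}}

```text
clock: 4.9
tcp_pos: [557.7, 210.4, 74.5]
orientation: [0.775, 0.632, 0.002, 0.0]
wrist_force: [-2.3, 1.9, 2.1]
finger_gap: 0.5
finger_force: 1.1
```

```bash
python3 - <<'E'
from h import *
s=observe(); print(s['clock'],s['tcp_pos'].round(1),s['wrist_force'].round(1))
im,d=vision.capture('wrist'); cv2.imwrite('pics/w3.png',im)
im,d=vision.capture('side'); cv2.imwrite('pics/s3.png',cv2.resize(im[100:250,200:400],None,fx=3,fy=3))
E
```

```text
4.9 [557.7 210.4  74.5] [-2.3  1.9  2.1]
```

View pics/w3.png

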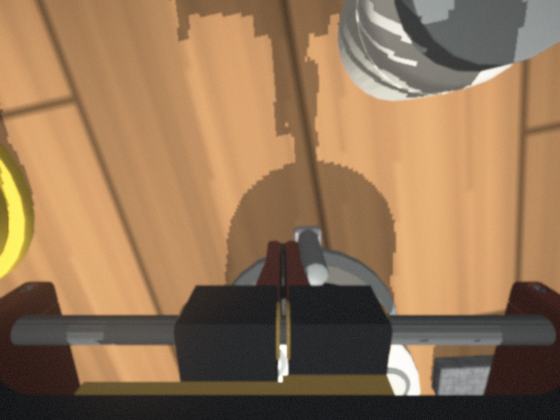

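The post at (313,255) rests against the right side of the fingers, with light forces. It is being pushed, so I carry on along the arc.

{"name": "arm_command", "arguments": {"targets": [{"jaw":-1,"dp":[0.05,0.58,0],"yaw":0.05},{"jaw":-1,"dp":[0.05,0.58,0],"yaw":0.05},{"jaw":-1,"dp":[0.05,0.58,0],"yaw":0.05},{"jaw":-1,"dp":[0.05,0.58,0],"yaw":0.05},{"jaw":-1,"dp":[0.05,0.58,0],"yaw":0.05},{"jaw":-1,"dp":[0.05,0.58,0],"yaw":0.05},{"jaw":-1,"dp":[0.05,0.58,0],"yaw":0.05},{"jaw":-1,"dp":[0.05,0.58,0],"yaw":0.05},{"jaw":-1,"dp":[0.05,0.58,0],"yaw":0.05},{"jaw":-1,"dp":[0,0,0],"yaw":0}]}}

```text
clock: 5.83
tcp_pos: [606.1, 193.9, 73.4]
orientation: [0.896, 0.444, 0.001, -0.0]
wrist_force: [-1.1, 4.9, 1.1]
finger_gap: 0.4
finger_force: 1.9
```

{"name": "arm_command", "arguments": {"targets": [{"jaw":-1,"dp":[0.05,0.29,0],"yaw":0.025},{"jaw":-1,"dp":[0.05,0.29,0],"yaw":0.025},{"jaw":-1,"dp":[0.05,0.29,0],"yaw":0.025},{"jaw":-1,"dp":[0.05,0.29,0],"yaw":0.025},{"jaw":-1,"dp":[0,0,0],"yaw":0}]}}

```text
clock: 6.25
tcp_pos: [616.3, 187.7, 73.1]
orientation: [0.917, 0.399, 0.001, 0.0]
wrist_force: [-1.1, 4.6, 3.7]
finger_gap: 0.6
finger_force: 2.2
```

{"name": "arm_command", "arguments": {"targets": [{"jaw":-1,"dp":[0.02,0.15,0],"yaw":0.0125},{"jaw":-1,"dp":[0.02,0.15,0],"yaw":0.0125},{"jaw":-1,"dp":[0,0,0],"yaw":0}]}}

```text
clock: 6.5
tcp_pos: [618.4, 185.8, 72.9]
orientation: [0.922, 0.387, 0.0, 0.0]
wrist_force: [-1.3, 3.8, 4.2]
finger_gap: 0.6
finger_force: 2.2
```

{"name": "arm_command", "arguments": {"targets": [{"jaw":-1,"dp":[0.02,0.15,0],"yaw":0},{"jaw":-1,"dp":[0.02,0.15,0],"yaw":0},{"jaw":-1,"dp":[0,0,0],"yaw":0}]}}

```text
clock: 6.75
tcp_pos: [619.2, 184.9, 72.7]
orientation: [0.922, 0.388, -0.001, -0.001]
wrist_force: [-6.0, 9.1, 7.5]
finger_gap: 0.6
finger_force: 6.1
```

{"name": "arm_command", "arguments": {"targets": [{"jaw":-1,"dp":[0.0,0.15,0],"yaw":0},{"jaw":-1,"dp":[0.0,0.15,0],"yaw":0},{"jaw":-1,"dp":[0,0,0],"yaw":0}]}}

```text
clock: 7.0
tcp_pos: [619.9, 184.2, 72.7]
orientation: [0.922, 0.388, -0.002, -0.002]
wrist_force: [-11.8, 15.9, 10.2]
finger_gap: 0.4
finger_force: 10.5
```

The force has jumped from 4 to 20 N with almost no motion, so the lever is at its stop. I'll check the post's position in the pictures.

```bash
python3 - <<'E'
from h import *
for c in ['side','wrist','top']:
    im,d=vision.capture(c); P=pts(c,d)
    rep(c,near(P,637,178,25,85,108)); rep(c,near(P,637,178,25,50,62))
    if c=='wrist': cv2.imwrite('pics/w4.png',im)
E
```

```text
side 101 mid [629.9 175.4  96.4] mean [629.9 174.5  96.7] ext [34.3 16.8 21.6] med [630.2 173.8  97.2]
side 22 mid [640.1 172.6  56. ] mean [640.7 172.   57.9] ext [17.6 16.8 10.9] med [640.9 172.6  58.4]
wrist 1561 mid [633.4 185.5  96.5] mean [634.5 186.   99.2] ext [24.2 24.7 23. ] med [635.1 185.9 101.5]
wrist 285 mid [638.5 180.5  56. ] mean [640.7 183.4  56.5] ext [20.7 19.4 12. ] med [641.5 184.2  56.8]
top 0
top 0
```

View pics/w4.png

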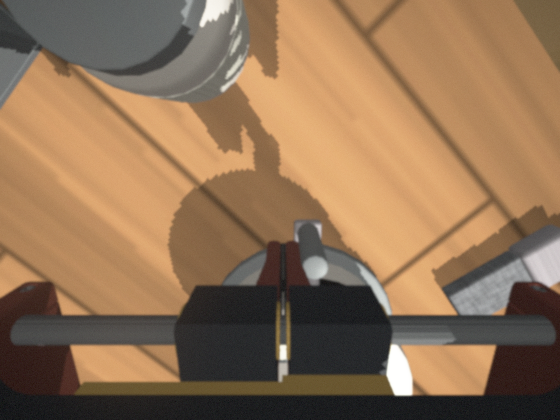

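{"name": "arm_command", "arguments": {"targets": [{"jaw":-1,"dp":[0,-1,0],"yaw":0},{"jaw":-1,"dp":[0,-2.5,0],"yaw":0},{"jaw":-1,"dp":[0,-2.5,0],"yaw":0},{"jaw":-1,"dp":[0,-2.5,0],"yaw":0},{"jaw":-1,"dp":[0,0,-3.5],"yaw":0},{"jaw":-1,"dp":[0,0,-3.5],"yaw":-0.1107},{"jaw":-1,"dp":[0,0,-3.5],"yaw":-0.1107},{"jaw":-1,"dp":[0,0,-3.5],"yaw":-0.1107},{"jaw":-1,"dp":[0,0,0],"yaw":-0.1107},{"jaw":1,"dp":[0,0,0],"yaw":-0.1107},{"jaw":1,"dp":[0,0,0],"yaw":-0.1107},{"jaw":1,"dp":[0,0,0],"yaw":-0.1107}]}}

```text
clock: 8.15
tcp_pos: [561.8, 240.3, 212.5]
orientation: [0.705, 0.709, -0.001, 0.0]
wrist_force: [-0.1, -0.1, -0.4]
finger_gap: 17.0
finger_force: 0.0
```

```bash
python3 - <<'E'
from h import *
s=observe(); print(s['clock'],s['tcp_pos'].round(1),s['orientation'].round(3))
for c in ['side','wrist']:
    im,d=vision.capture(c); P=pts(c,d)
    rep(c+' post',near(P,553,209,30,98,110)); rep(c+' stud',near(P,557,95,20,109,116)); rep('ring',near(P,557,95,30,86,92))
E
```

```text
8.15 [561.8 240.3 212.5] [ 0.705  0.709 -0.001  0.   ]
side post 19 mid [556.5 210.4 103.6] mean [556.6 208.2 103.5] ext [11.6 15.1  7.9] med [556.  206.7 103.8]
side stud 19 mid [559.3  94.5 111.7] mean [559.3  94.3 111.7] ext [13.1 13.6  4.1] med [559.2  93.4 111.9]
ring 98 mid [559.9  91.6  88.9] mean [559.1  88.   89. ] ext [47.3 40.   5.8] med [558.1  86.1  88.8]
wrist post 160 mid [553.6 212.8 102.4] mean [553.7 213.6 104.1] ext [13.  12.9  8. ] med [553.6 213.7 104.6]
wrist stud 0
ring 351 mid [558.3 113.3  88.8] mean [557.2 113.1  88.9] ext [40.6 15.9  5.4] med [557.7 113.   89. ]
```

The lever is back at rest. I return to look at the cap from the same relative pose I viewed the stud from, so camera bias cancels.

{"name": "arm_command", "arguments": {"targets": [{"jaw":1,"dp":[-3.95,-0.77,0],"yaw":0},{"jaw":1,"dp":[-3.95,-0.77,0],"yaw":0},{"jaw":1,"dp":[-3.95,-0.77,0],"yaw":0},{"jaw":1,"dp":[-3.95,-0.77,0],"yaw":0},{"jaw":1,"dp":[-3.95,-0.77,0],"yaw":0},{"jaw":1,"dp":[-3.95,-0.77,0],"yaw":0},{"jaw":1,"dp":[-3.95,-0.77,0],"yaw":0},{"jaw":1,"dp":[-3.95,-0.77,0],"yaw":0},{"jaw":1,"dp":[-3.95,-0.77,0],"yaw":0},{"jaw":1,"dp":[-3.95,-0.77,0],"yaw":0},{"jaw":1,"dp":[-3.95,-0.77,0],"yaw":0},{"jaw":1,"dp":[-3.95,-0.77,0],"yaw":0},{"jaw":1,"dp":[-3.95,-0.77,0],"yaw":0},{"jaw":1,"dp":[0,0,2.1],"yaw":0},{"jaw":1,"dp":[0,0,2.1],"yaw":0},{"jaw":1,"dp":[0,0,0],"yaw":0}]}}

```text
clock: 9.58
tcp_pos: [458.9, -272.0, 167.1]
orientation: [0.709, 0.705, -0.001, -0.003]
wrist_force: [-1.1, 1.0, -1.2]
finger_gap: 87.7
finger_force: 0.0
```

```bash
python3 - <<'E'
from h import *
s=observe(); print(s['clock'],s['tcp_pos'].round(1),s['orientation'].round(3))
im,d=vision.capture('wrist'); P=pts('wrist',d); cv2.imwrite('pics/w5.png',im)
rep('cap top',near(P,497,-304,40,54,64)); rep('cap knob',near(P,497,-304,40,48,64));rep('all',near(P,497,-304,40,20,64))
c=vision.calibration('wrist'); q=c['extrinsics']@np.r_[s['tcp_pos'],1]; print('tcp px',c['fx']*q[0]/q[2]+c['cx'],c['fy']*q[1]/q[2]+c['cy'])
E
```

```text
9.5833 [ 458.9 -272.   167.1] [ 0.709  0.705 -0.001 -0.003]
cap top 773 mid [ 495.6 -306.3   58.1] mean [ 495.3 -305.6   59.6] ext [31.6 31.4  8. ] med [ 495.4 -305.3   59.8]
cap knob 826 mid [ 495.6 -306.3   55.1] mean [ 495.1 -304.9   59. ] ext [31.6 31.4 14. ] med [ 495.1 -304.7   59.7]
all 1624 mid [ 495.4 -305.2   41.1] mean [ 493.8 -300.5   47.1] ext [47.4 44.7 42. ] med [ 493.5 -299.3   49.7]
tcp px 281.1013078238352 255.47099965986467
```

View pics/w5.png

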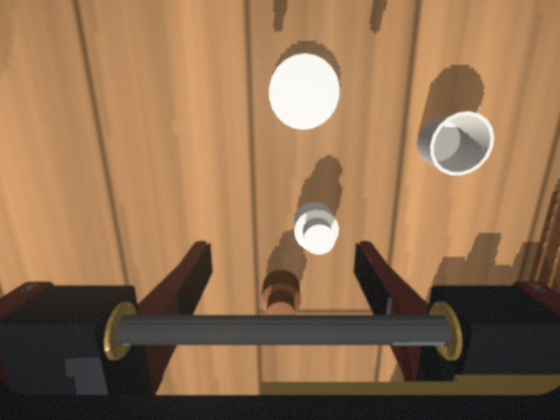

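The picture shows the cap at (318,232), the lid at (304,91), the scoop at (458,140) and the brown twin at (281,291), with clear room for the fingers. The cap is at about (495.5,-306). I go above it and descend.

{"name": "arm_command", "arguments": {"targets": [{"jaw":1,"dp":[-1.7,1.83,0],"yaw":0},{"jaw":1,"dp":[-1.7,1.83,0],"yaw":0},{"jaw":1,"dp":[0,0,3.0],"yaw":0},{"jaw":1,"dp":[0,0,3.0],"yaw":0},{"jaw":1,"dp":[0,0,3.0],"yaw":0},{"jaw":1,"dp":[0,0,2.5],"yaw":0},{"jaw":1,"dp":[0,0,0.8],"yaw":0},{"jaw":1,"dp":[0,0,0],"yaw":0},{"jaw":1,"dp":[0,0,0],"yaw":0}]}}

```text
clock: 10.38
tcp_pos: [499.2, -306.2, 48.7]
orientation: [0.707, 0.707, 0.0, 0.0]
wrist_force: [0.2, -0.4, -0.5]
finger_gap: 88.0
finger_force: 0.0
```

{"name": "arm_command", "arguments": {"targets": [{"jaw":1,"dp":[0,-0.3,0.8],"yaw":0},{"jaw":1,"dp":[0,0,0.4],"yaw":0},{"jaw":-1,"dp":[0,0,0],"yaw":0},{"jaw":-1,"dp":[0,0,0],"yaw":0},{"jaw":-1,"dp":[0,0,0],"yaw":0},{"jaw":-1,"dp":[0,0,0],"yaw":0},{"jaw":-1,"dp":[0,0,0],"yaw":0},{"jaw":-1,"dp":[0,0,0],"yaw":0},{"jaw":-1,"dp":[0,0,0],"yaw":0},{"jaw":-1,"dp":[0,0,0],"yaw":0},{"jaw":-1,"dp":[0,0,0],"yaw":0},{"jaw":-1,"dp":[0,0,0],"yaw":0}], "newtons": 45}}

```text
clock: 11.38
tcp_pos: [495.4, -306.1, 35.7]
orientation: [0.707, 0.707, -0.0, -0.0]
wrist_force: [0.1, -1.3, 1.2]
finger_gap: 31.3
finger_force: 45.0
```

{"name": "arm_command", "arguments": {"targets": [{"jaw":-1,"dp":[0,0,-2.0],"yaw":0},{"jaw":-1,"dp":[0,0,-3.5],"yaw":0},{"jaw":-1,"dp":[0,0,-3.5],"yaw":0},{"jaw":-1,"dp":[0,0,-3.5],"yaw":0},{"jaw":-1,"dp":[0,0,-2.5],"yaw":0},{"jaw":-1,"dp":[3.35,0.52,0],"yaw":0},{"jaw":-1,"dp":[3.35,0.52,0],"yaw":0},{"jaw":-1,"dp":[3.35,0.52,0],"yaw":0},{"jaw":-1,"dp":[3.35,0.52,0],"yaw":0},{"jaw":-1,"dp":[3.35,0.52,0],"yaw":0},{"jaw":-1,"dp":[3.35,0.52,0],"yaw":0},{"jaw":-1,"dp":[3.35,0.52,0],"yaw":0},{"jaw":-1,"dp":[3.35,0.52,0],"yaw":0},{"jaw":-1,"dp":[3.35,0.52,0],"yaw":0},{"jaw":-1,"dp":[3.35,0.52,0],"yaw":0},{"jaw":-1,"dp":[3.35,0.52,0],"yaw":0},{"jaw":-1,"dp":[3.35,0.52,0],"yaw":0},{"jaw":-1,"dp":[0,0,0],"yaw":0},{"jaw":-1,"dp":[0,0,0],"yaw":0}]}}

```text
clock: 12.97
tcp_pos: [557.6, 97.4, 185.4]
orientation: [0.706, 0.708, -0.0, -0.0]
wrist_force: [-0.9, -0.0, -0.2]
finger_gap: 31.2
finger_force: 45.0
```

```bash
python3 - <<'E'
from h import *
s=observe(); t=s['tcp_pos'];print(s['clock'],t.round(1),s['orientation'].round(3),s['finger_gap'],s['finger_force'])
from scipy.optimize import least_squares
def circ(q,R): return least_squares(lambda x:np.hypot(q[:,0]-x[0],q[:,1]-x[1])-R,q[:,:2].mean(0)+[0,10],loss='soft_l1').x.round(1)
for c in ['side','top']:
    im,d=vision.capture(c); P=pts(c,d); cv2.imwrite(f'pics/{c}6.png',im if c=='top' else cv2.resize(im[60:260,180:400],None,fx=3,fy=3))
    k=near(P,t[0],t[1],40,152,178); rep(c+' held skirt',k)
    if len(k)>20: print('circle skirt',circ(k,24))
    rep(c+' stud',near(P,558,95,20,109,116)); rep('deck',near(P,558,96,90,77,83))
    k=near(P,558,96,90,20,74); k=k[np.hypot(k[:,0]-558,k[:,1]-96)<80]; print('drum circle',len(k),circ(k,75) if len(k)>20 else '')
E
```

```text
12.9667 [557.6  97.4 185.4] [ 0.706  0.708 -0.    -0.   ] 31.192425017569565 44.99761641025543
side held skirt 194 mid [559.2  82.  165.1] mean [557.   77.6 165.4] ext [46.  25.2 25.7] med [556.4  75.9 165.2]
circle skirt [559.7  96.4]
side stud 22 mid [560.3  95.6 111.3] mean [560.2  94.4 111.2] ext [15.1 15.   4.5] med [559.4  93.6 110.9]
deck 1191 mid [559.6  96.   80. ] mean [558.1  85.4  80.4] ext [147.5 151.9   6. ] med [555.   79.6  80.5]
drum circle 1092 [560.3  97.4]
top held skirt 0
top stud 0
deck 298 mid [560.7  98.5  80. ] mean [558.9  55.5  80. ] ext [112.8 147.2   6. ] med [557.5  43.7  80. ]
drum circle 51 [557.2  99.1]
```

View pics/side6.png

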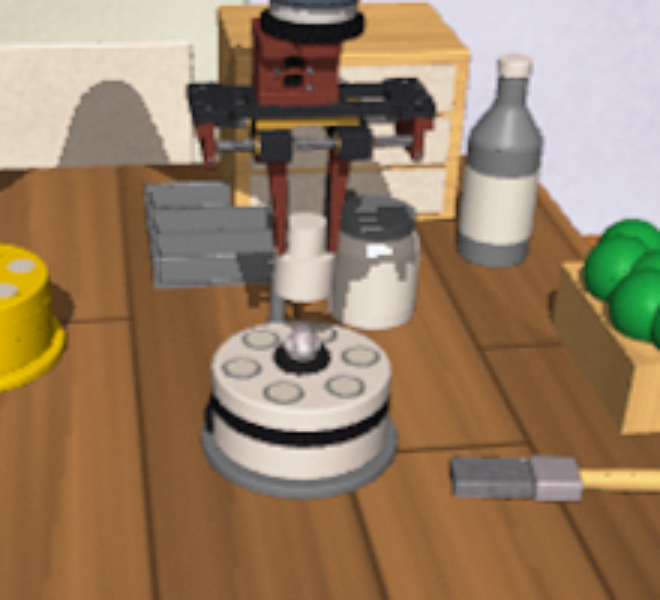

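The cap hangs straight above the stud: side-camera circles are (559.7,96.4) for the cap and about (560,96.3) for the drum and deck. I lower it onto the stud.

{"name": "arm_command", "arguments": {"targets": [{"jaw":-1,"dp":[0,0,1.5],"yaw":0},{"jaw":-1,"dp":[0,0,1.5],"yaw":0},{"jaw":-1,"dp":[0,0,0.7],"yaw":0},{"jaw":-1,"dp":[0,0,0.4],"yaw":0},{"jaw":-1,"dp":[0,0,0.4],"yaw":0},{"jaw":-1,"dp":[0,0,0],"yaw":0}], "newtons": 60}}

```text
clock: 13.57
tcp_pos: [558.0, 95.6, 140.6]
orientation: [0.707, 0.707, 0.0, -0.0]
wrist_force: [0.7, 0.3, -0.7]
finger_gap: 30.9
finger_force: 60.0
```

The cap is over the stud with no side load. Now I press through the click.

{"name": "arm_command", "arguments": {"targets": [{"jaw":-1,"dp":[0,0,0.2],"yaw":0},{"jaw":-1,"dp":[0,0,0.2],"yaw":0},{"jaw":-1,"dp":[0,0,0.2],"yaw":0},{"jaw":-1,"dp":[0,0,0],"yaw":0}]}}

```text
clock: 13.9
tcp_pos: [558.7, 96.7, 136.1]
orientation: [0.707, 0.707, 0.001, 0.0]
wrist_force: [-1.5, 3.6, 5.8]
finger_gap: 30.9
finger_force: 60.0
```

{"name": "arm_command", "arguments": {"targets": [{"jaw":-1,"dp":[0,0,0.2],"yaw":0},{"jaw":-1,"dp":[0,0,0.2],"yaw":0},{"jaw":-1,"dp":[0,0,0.2],"yaw":0},{"jaw":-1,"dp":[0,0,0],"yaw":0}]}}

```text
clock: 14.23
tcp_pos: [558.0, 96.7, 128.9]
orientation: [0.707, 0.707, 0.001, -0.0]
wrist_force: [1.1, 5.5, -2.6]
finger_gap: 30.7
finger_force: 60.0
```

{"name": "arm_command", "arguments": {"targets": [{"jaw":-1,"dp":[0,0,0.2],"yaw":0},{"jaw":-1,"dp":[0,0,0.2],"yaw":0},{"jaw":-1,"dp":[0,0,0],"yaw":0}]}}

```text
clock: 14.48
tcp_pos: [558.0, 96.5, 124.4]
orientation: [0.707, 0.707, 0.0, -0.0]
wrist_force: [1.5, 5.8, -3.3]
finger_gap: 31.0
finger_force: 60.0
```

{"name": "arm_command", "arguments": {"targets": [{"jaw":-1,"dp":[0.08,0,0.15],"yaw":0},{"jaw":-1,"dp":[0,0,0.15],"yaw":0},{"jaw":-1,"dp":[0,0,0.1],"yaw":0},{"jaw":-1,"dp":[0,0,0],"yaw":0}]}}

```text
clock: 14.82
tcp_pos: [558.0, 96.8, 121.2]
orientation: [0.707, 0.707, 0.0, 0.0]
wrist_force: [-1.8, 3.3, 6.6]
finger_gap: 31.2
finger_force: 60.0
```

{"name": "arm_command", "arguments": {"targets": [{"jaw":-1,"dp":[0,0,0.1],"yaw":0},{"jaw":-1,"dp":[0,0,0.1],"yaw":0},{"jaw":-1,"dp":[0,0,0],"yaw":0}]}}

```text
clock: 15.07
tcp_pos: [558.0, 96.8, 119.6]
orientation: [0.707, 0.707, 0.0, 0.0]
wrist_force: [-3.4, 3.1, 9.4]
finger_gap: 31.2
finger_force: 60.0
```

{"name": "arm_command", "arguments": {"targets": [{"jaw":-1,"dp":[0,0,0.1],"yaw":0},{"jaw":-1,"dp":[0,0,0.1],"yaw":0},{"jaw":-1,"dp":[0,0,0],"yaw":0},{"jaw":-1,"dp":[0,0,0],"yaw":0}]}}

```text
clock: 15.4
tcp_pos: [558.1, 96.8, 119.4]
orientation: [0.707, 0.707, 0.0, 0.0]
wrist_force: [-9.4, 2.3, 25.0]
finger_gap: 31.1
finger_force: 60.0
```

{"name": "arm_command", "arguments": {"targets": [{"jaw":-1,"dp":[0,-0.08,-0.05],"yaw":0},{"jaw":-1,"dp":[0,0,0],"yaw":0},{"jaw":-1,"dp":[0,0,0],"yaw":0},{"jaw":-1,"dp":[0,0,0],"yaw":0},{"jaw":-1,"dp":[0,0,0],"yaw":0},{"jaw":-1,"dp":[0,0,0],"yaw":0}]}}

```text
clock: 15.9
tcp_pos: [558.0, 96.8, 119.5]
orientation: [0.707, 0.707, 0.001, 0.001]
wrist_force: [-4.9, 1.4, 19.3]
finger_gap: 31.2
finger_force: 60.0
```

```bash
python3 - <<'E'
from h import *
s=observe(); print(s['tcp_pos'].round(1),s['wrist_force'].round(1))
im,d=vision.capture('side'); P=pts('side',d); cv2.imwrite('pics/side7.png',cv2.resize(im[100:250,200:360],None,fx=4,fy=4))
k=near(P,558,96,26,84,114); k=k[k[:,1]<85]; rep('skirt',k); rep('deck',near(P,558,96,70,77,83)); rep('post',near(P,553,210,30,98,110)); rep('captop',near(P,558,96,20,136,146))
print(observe()['wrist_force'].round(1))
E
```

```text
[558.   96.8 119.5] [-4.9  1.4 19.3]
skirt 158 mid [559.9  77.7  99. ] mean [557.4  76.2  99.5] ext [42.  14.7 29.7] med [556.9  74.8  98.8]
deck 926 mid [557.8  95.3  80.1] mean [554.5  83.3  80.6] ext [138.9 137.7   5.9] med [545.7  78.6  80.7]
post 0
captop 99 mid [558.5  96.3 140.8] mean [559.4  91.5 141.2] ext [34.8 35.1  9.1] med [559.6  89.  141.8]
[-4.   2.5 19.3]
```

View pics/side7.png

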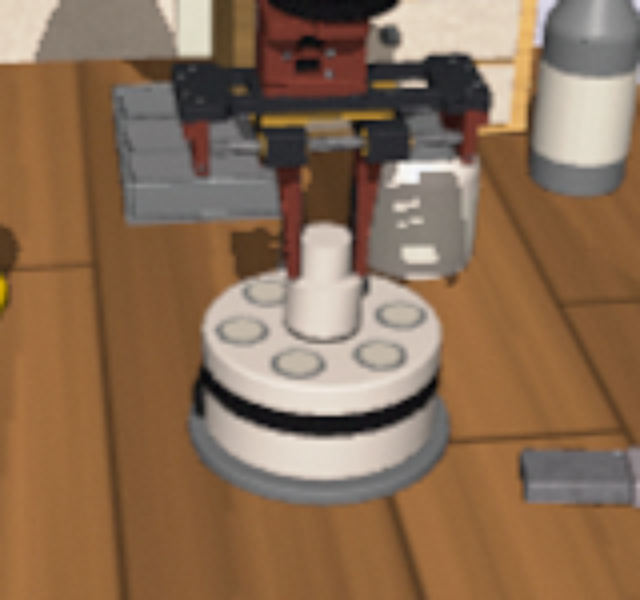

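The cap sits upright and fully down on the drum, around (323,290) in the crop. Its top is about 142 mm up, which is 62 mm above the deck, with a steady 19 N push. I'm handing the job in.

```bash
python3 -c "
from h import *
print(bot.sign_off())"
```

```text
the job is handed in; nothing more can be done
None
```

I swung the lever to its stop and let it spring back, then snapped the cap onto the stud and pressed it fully home. The job was handed in at about 16 s of the 64 s limit, with the gripper still holding the cap down at about 19 N; no result came back.

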